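Reject the rattling logger pod

TASK

One of the two sealed logger pods has a battery pack that has come loose inside. Test them on the bench: push the raised end with the green pad down so the pod rocks over, and let go; a sound pod rocks back, the rattler stays over because the loose pack has slid across. Set the rattler down in the middle of the red reject tray, still rocked over with its pad end down (do not drop it), and leave the sound pod standing where it is.

Things in the scene. Friction and masses are not known exactly. Their poses are not given: they have to be found in the camera images.
- pod_a: sealed pod 120x46x43 mm, 0.3 kg, white over grey, looks like pod_b. Underside: shallow V of two flat feet, ridge across its middle. Starts on one foot, end with round green pad (24 mm wide) raised. Origin: mid-ridge, on bench; then x level, towards pad end, y across, z up. Pad top centre x=36, z=50 mm. Long sides upright, 46 mm apart in either rest: grip across them over the origin, 25-32 mm up
- pod_b: the other pod, same size and frame as pod_a; only a test tells which rattles. Pad pushed straight down (1-2 N) to 38-40 mm above the bench: pod has rocked past level towards its other rest, 16 degrees away (x axis points down 13-16 degrees). Let go, within 1 s a sound pod falls back (heavy pack fixed at the end away from the pad); the rattler's pack has slid over, so it stays pad end down
- tray: red open reject tray fixed to the bench, 228 x 178 mm outside, 26 mm high, walls and floor 4 mm thick. Origin: centre of its underside, on the bench; x along its long side, y along its short side, z up.
Things that resemble listed ones, but are neither listed nor needed, are in the scene too. What is shaped like the pod_b but orange or purple is not meant. Leave any purple look-alike of the pod_a alone.

How it is judged:
By the outcome, as a careful person would: the job done as asked, in the order asked, and still so for the second after the job is handed in, with the robot touching nothing.
It also fails if it takes over 61 s, if anything falls off the work surface, if the arm or the gripper's body presses on something with over 40 N, if the wrist force passes 120 N, or if a joint passes its speed limit or range.

ROBOT

A 7-joint arm with a two-finger parallel gripper is mounted at the origin on a cart in front of the work surface, level with it; the furniture and walls round the work are solid. World frame = base frame: x ahead of the robot, y to its left, z up, the work surface at z = 0. Lengths are in m, angles in rad, forces in N, time in s.
With the tool pointing down it reaches from about 0.425 to 0.925 m from the base axis. Payload 6.8 kg.
Tool frame: the origin (TCP) lies midway between the tips of the shut fingers; the grasp point (between the pads) lies r.grip_point_offset behind it (r.grip_point_offset is the distance from the TCP to the grasp point, in m); z points along the fingers, y is the direction in which the jaws open and shut (so a half turn about z gives the same grasp; the last joint's range is limited). The gripper opens to 85 mm and grips with 20 to 120 N. Pads are 22 mm wide; open, the fingers measure 114 mm over their backs; the gripper's body (76 mm by 85 mm) begins 54 mm behind the grasp point. The pads swing forward as they close: fully open they stand 13 mm farther back than shut.
Start: joints at [-1.407, 0.477, 0.022, 1.555, -0.011, 1.109, -0.083], TCP at [0.181, 0.65, 0.231] pointing down, gripper open.
Joint ranges: [-2.96, 2.96], [-0.34, 2.1], [-1.41, 1.46], [0.24, 2.44], [-1.37, 4.51], [0.17, 1.92], [-2.96, 2.96]. Speed limits (rad/s): [2.39, 2.39, 3.14, 3.14, 3.14, 3.14, 3.14].

INTERFACE

Orientations are given as a rotation vector (axis times angle).
In Python, from bench import r gives the robot as it stands. The module is installed in compiled form; this text tells all that it offers.
- The arm moves only by the tool play_rows, never from a script. Its argument "deltas" is a list of rows, each a list of 3 entries, a list of its own where there are three numbers: the finger opening in mm, from 0 to 85.4, then the shift along the tool's x, y, z in mm, then the turn, a rotation vector about the tool's x, y, z in rad. A call has 1 to 8 rows; each row is the pose to reach, as a shift and turn from the pose measured when the call began, along the tool's axes at that moment; what a row does not reach only later rows make up. A row lasts 1/8 s, in which the tool goes at most 62.5 mm and 10.7 degrees, less where a joint would pass 70% of its speed; a pose out of reach is approached as far as the arm can. A call with a gripper value outside its range is refused whole. The fingers move at their own pace and stop on an object; "squeeze" is the grip in N (left out, the last holds). Time passes only in rows, so rows that repeat a pose let the fingers close. It gives the time, the measured TCP pose, the force and the opening at its end, in the units of the state.
- r.get_obs(): the state, without advancing time (a new reading comes with each control period).
- r.grab_frame(name): name is "scene" or "top" or "wrist"; returns (picture, depth): 480x640x3 uint8, red, green, blue; 480x640 float32, m along the optical axis (not along the pixel's ray), 0 where there is no reading.
- r.camera_model(name): a dict with "mtx" (3x3 intrinsics, pixels), "D" ([k1, k2, p1, p2, k3] as OpenCV has them; the pictures are not rectified), "rvec" (rotation vector, rad) and "tvec" (3), from world to camera coordinates, as OpenCV has them; the wrist camera has in their place "T_tool_cam" (4x4, takes a point from camera to tool coordinates, whose origin is the TCP and whose axes are the flange's). Camera axes: x right, y down, z forward; pixel columns grow to the right and rows downward; lengths in m; the calibration is good to about 2 mm. A picture is of the moment at which its call begins: read the wrist's pose just before it. camera_model takes no time and is no camera call.
- r.hand_in(): hands the job in, once; it reports no verdict.
The state is a dict: "clock": time; "joints": joint angles; "qvel": joint speeds; "tau": joint torques, N m; "tcp_pos": TCP position; "orientation": TCP orientation; "contact_force": force on the tool from outside, world axes, zero at the start; "moment": the same for the moment, N m; "grip_width": finger opening in m.
Only numpy, scipy, OpenCV 4.12 (cv2) and the standard library are available. Lean on these libraries where they do the work, as an engineer would, in place of code of your own. Each camera call takes 0.05 s, during which the arm holds its last target. There are 200 camera calls.

## Working session

There is one attempt and no reset: what is moved stays moved. The work goes in short steps, Python scripts to look and compute and a tool call to move; the robot and the scene stay as the last step left them, time stands still between calls to the robot, and variables do not carry over. Pictures are saved under pics/ and viewed, about 8 in all and at most 12, crops included, and the job is handed in when it is done.

Besides the shell and the picture viewer there is one more tool, called after "Request:" as name(argument=value, ...), one argument or row to a line, values as JSON. play_rows: Moves the arm, as the interface text tells. Its arguments: {"type":"object","properties":{"deltas":{"type":"array"},"squeeze":{"type":"number"}},"required":["deltas"]}

```bash
mkdir -p pics
cat > h.py <<'E'
import numpy as np, cv2
from scipy.spatial.transform import Rotation as R
from bench import r
def save(name,fn):
    im,d=r.grab_frame(name); np.savez('pics/'+fn+'.npz',im=im,d=d)
    cv2.imwrite('pics/'+fn+'.png',im[:,:,::-1]); return im,d
def world(name,d,uv,o=None):
    m=r.camera_model(name); uv=np.array(uv,float).reshape(-1,1,2)
    n=cv2.undistortPoints(uv,m['mtx'],np.array(m['D'])).reshape(-1,2)
    z=np.array([np.median(d[int(v)-1:int(v)+2,int(u)-1:int(u)+2]) for u,v in uv[:,0]])
    pc=np.c_[n*z[:,None],z]
    if name=='wrist':
        o=o or r.get_obs(); T=np.array(m['T_tool_cam']); p=pc@T[:3,:3].T+T[:3,3]
        return p@R.from_rotvec(o['orientation']).as_matrix().T+o['tcp_pos']
    M=R.from_rotvec(np.ravel(m['rvec'])).as_matrix(); return (pc-np.ravel(m['tvec']))@M
E
python3 - <<'E'
from h import *
print(r.get_obs(), r.grip_point_offset)
save('top','t0'); save('scene','s0')
E
```

```text
{'clock': 0.0, 'joints': array([-1.40710483,  0.47781769,  0.02236734,  1.55644795, -0.01152213,
        1.10931831, -0.08302107]), 'qvel': array([ 0.00051977, -0.00019159, -0.00109878, -0.00129893, -0.00119077,
        0.00038341, -0.00150918]), 'tau': array([-1.15136675e-05, -5.96422112e+01,  1.60758309e+00, -2.81201541e+01,
        1.23773224e-02,  9.23573185e-03,  1.35836976e-05]), 'tcp_pos': array([0.1810736 , 0.64963893, 0.23031594]), 'orientation': array([-4.25496715e-01, -3.11252137e+00,  2.91991202e-03]), 'contact_force': array([-0.06701616, -0.05241857, -0.14391144]), 'moment': array([ 0.00829477, -0.04708062,  0.01124863]), 'grip_width': 0.085460432033023} 0.0187
```

View pics/t0.png

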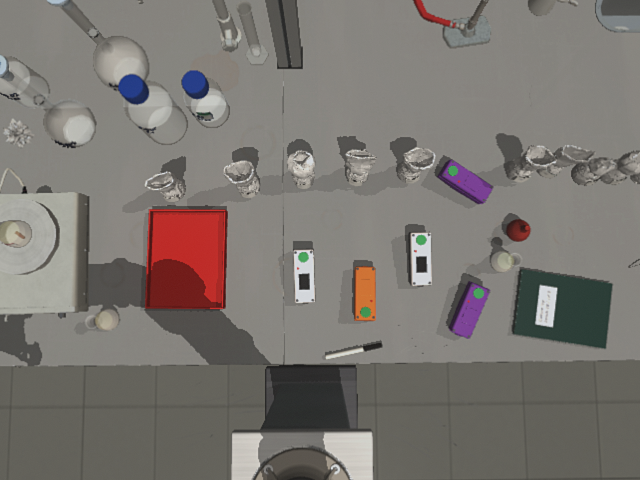

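View pics/s0.png

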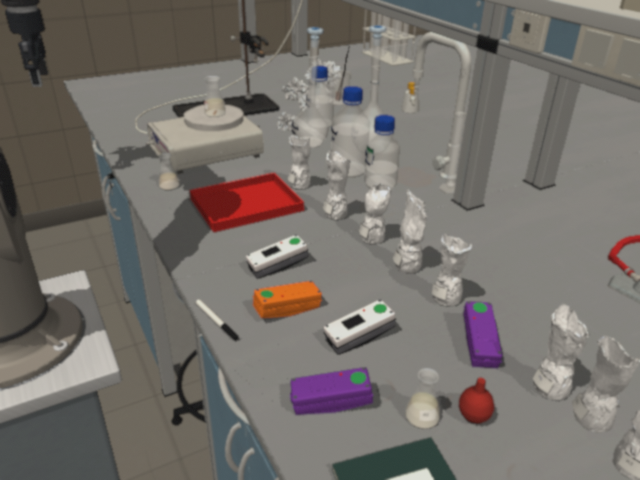

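Run:
```python
from h import *
z=np.load('pics/t0.npz'); im,d=z['im'],z['d']
c=cv2.resize(im[200:330,140:450],None,fx=2.58,fy=2.58,interpolation=cv2.INTER_CUBIC); cv2.imwrite('pics/t0c.png',c[:,:,::-1])
hsv=cv2.cvtColor(im,cv2.COLOR_RGB2HSV)
g=cv2.inRange(hsv,(50,100,60),(80,255,255))
n,_,st,ce=cv2.connectedComponentsWithStats(g)
for s,q in zip(st[1:],ce[1:]):
    if s[4]>40: print(s,q.round(1),world('top',d,[q]).round(4))
# height-based pod mask: white pixels/dark above bench
vv,uu=np.mgrid[205:325,285:440]; P=world('top',d,np.c_[uu.ravel(),vv.ravel()]); 
m=r.camera_model('top'); print('cam',-R.from_rotvec(np.ravel(m['rvec'])).as_matrix().T@np.ravel(m['tvec']))
U=uu.ravel()
for lo,hi in((285,330),(400,440)):
    s=(P[:,2]>.02)&(U>lo)&(U<hi); Q=P[s]
    rc=cv2.minAreaRect((Q[:,:2]*1000).astype(np.float32)); print(rc, cv2.boxPoints(rc).round(0).tolist(),Q[:,2].min(),Q[:,2].max(),s.sum())
print('bench',world('top',d,[(340,330),(340,250),(390,330)]).round(4))
tr=[(150,210),(225,210),(224,307),(148,307),(187,225),(187,258),(160,225)]
print('tray',world('top',d,tr).round(4))
rm=cv2.inRange(hsv,(0,180,60),(6,255,255)); rm[:, :140]=0; rm[:,240:]=0; rm[:200]=0; rm[320:]=0
v,u=np.nonzero(rm); Q=world('top',d,np.c_[u,v]); Q=Q[Q[:,2]>.018]; rc=cv2.minAreaRect((Q[:,:2]*1000).astype(np.float32)); print(rc,np.median(Q[:,2]))
```

```text
[448 166  10  10  75] [452.3 170.5] [[ 0.7343 -0.349   0.0511]]
[416 235  10  10  71] [420.6 239.4] [[ 0.5784 -0.2723  0.0514]]
[299 252   9  10  71] [303.  256.8] [[ 0.543  -0.0095  0.0501]]
[474 288  10  10  79] [478.2 292.6] [[ 0.4589 -0.3954  0.0512]]
[361 307  10  10  77] [365.1 311.6] [[ 0.4203 -0.1452  0.0509]]
cam [ 0.47032548 -0.05365891  1.12774868]
((501.1755676269531, -10.592849731445312), (122.62004852294922, 46.20298385620117), 1.2301244735717773) [[439.0, 11.0], [440.0, -35.0], [563.0, -32.0], [562.0, 14.0]] 0.02071260014381977 0.05201151840391207 1112
((536.5504150390625, -273.8861083984375), (122.71105194091797, 47.271705627441406), 1.1488304138183594) [[475.0, -251.0], [476.0, -299.0], [598.0, -296.0], [597.0, -249.0]] 0.020118349551933003 0.052641237490415715 1179
bench [[ 0.3768 -0.0911  0.0007]
 [ 0.5611 -0.094   0.0006]
 [ 0.3754 -0.206  -0.0013]]
tray [[0.6571 0.3439 0.0266]
 [0.6569 0.1728 0.0136]
 [0.4324 0.175  0.0068]
 [0.4348 0.3442 0.0253]
 [0.6243 0.2643 0.0028]
 [0.5466 0.2629 0.0038]
 [0.625  0.3277 0.0037]]
((545.3533935546875, 260.7987060546875), (178.77113342285156, 226.6221923828125), 88.95381927490234) 0.023628452922887646
```

View pics/t0c.png

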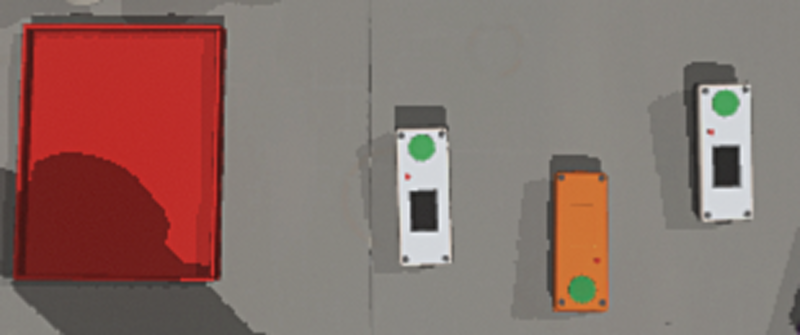

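```bash
cat >> h.py <<'E'
def go(p,yaw=0.021,pitch=0.0):
    """tool-frame shift (mm) and turn (rad) to TCP p, tool x = -pod x; pitch>0 tips pod x axis down"""
    o=r.get_obs(); C=R.from_rotvec(o['orientation'])
    T=R.from_euler('z',yaw)*R.from_euler('y',pitch)*R.from_matrix(np.array([[-1,0,0],[0,1,0],[0,0,-1.]]))
    print('shift',(C.inv().apply(np.array(p)-o['tcp_pos'])*1000).round(1).tolist(),'turn',(C.inv()*T).as_rotvec().round(3).tolist())
def st():
    o=r.get_obs(); print(o['clock'],o['tcp_pos'].round(4),o['contact_force'].round(2),o['grip_width'],o['joints'].round(2))
def pads():
    im,d=r.grab_frame('top'); g=cv2.inRange(cv2.cvtColor(im,cv2.COLOR_RGB2HSV),(50,100,60),(80,255,255))
    n,_,s,ce=cv2.connectedComponentsWithStats(g)
    for a,q in zip(s[1:],ce[1:]):
        if a[4]>25: print(a[4],q.round(1),world('top',d,[q]).round(4))
E
python3 -c "
from h import *
go([.547,-.010,.12])"
```

```text
shift [-529.6, -537.1, 111.4] turn [-0.002, -0.0, -0.293]
```

Request:
play_rows(
  deltas=[
    [85, [-265, -268, 0], [0, 0, -0.15]],
    [85, [-265, -268, 0], [0, 0, -0.15]],
    [85, [-265, -268, 0], [0, 0, -0.15]],
    [85, [-400, -400, 30], [0, 0, -0.29]],
    [0, [-530, -537, 60], [0, 0, -0.293]],
    [0, [-530, -537, 80], [0, 0, -0.293]],
    [0, [-530, -537, 100], [0, 0, -0.293]],
    [0, [-530, -537, 100], [0, 0, -0.293]],
  ],
)

```text
clock: 1.1
tcp_pos: [0.4228, 0.2147, 0.1844]
orientation: [0.034, -3.141, 0.002]
contact_force: [1.0, -0.2, -1.3]
grip_width: 0.0115
```

```bash
python3 -c "
from h import *
st();go([.547,-.010,.12])"
```

```text
1.1 [0.4228 0.2147 0.1844] [ 1.05 -0.15 -1.3 ] 0.011537866935975857 [-0.75  0.2   0.17  2.08 -0.04  0.86  1.03]
shift [-119.4, -227.2, 64.7] turn [-0.001, -0.0, 0.0]
```

Request:
play_rows(
  deltas=[
    [0, [-119, -227, 65], [0, 0, 0]],
    [0, [-119, -227, 65], [0, 0, 0]],
    [0, [-119, -227, 65], [0, 0, 0]],
    [0, [-119, -227, 65], [0, 0, 0]],
    [0, [-119, -227, 65], [0, 0, 0]],
    [0, [-119, -227, 65], [0, 0, 0]],
    [0, [-119, -227, 65], [0, 0, 0]],
    [0, [-119, -227, 65], [0, 0, 0]],
  ],
)

```text
clock: 2.1
tcp_pos: [0.5463, -0.0077, 0.1201]
orientation: [-0.038, 3.141, -0.001]
contact_force: [-0.2, 0.2, -0.6]
grip_width: 0.0003
```

Run:
```python
from h import *
st();go([.547,-.010,.055])
o=r.get_obs(); im,d=save('wrist','w1')
g=cv2.inRange(cv2.cvtColor(im,cv2.COLOR_RGB2HSV),(50,100,60),(80,255,255))
n,_,s,ce=cv2.connectedComponentsWithStats(g)
for a,q in zip(s[1:],ce[1:]):
    if a[4]>100: print(a,q.round(1),world('wrist',d,[q],o).round(4))
```

```text
2.1 [ 0.5463 -0.0077  0.1201] [-0.18  0.25 -0.58] 0.00031603716760735293 [-0.31  0.41  0.27  1.98 -0.15  0.77  1.64]
shift [-0.7, -2.3, 65.1] turn [-0.0, 0.0, 0.003]
[  7   0  47  21 716] [32.5  8. ] [[ 0.4269 -0.1441  0.0495]]
[ 300  232   40   39 1229] [319.4 251. ] [[ 0.5426 -0.0089  0.0505]]
```

View pics/w1.png

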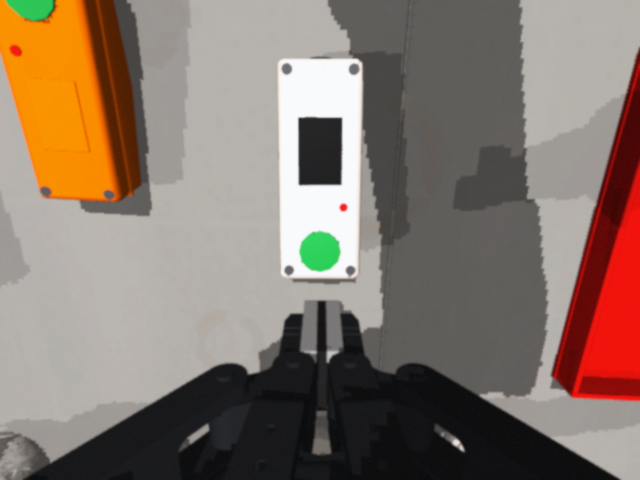

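Request:
play_rows(
  deltas=[
    [0, [0, -1.5, 50], [0, 0, 0]],
    [0, [0, -1.5, 64], [0, 0, 0]],
    [0, [0, -1.5, 67], [0, 0, 0]],
    [0, [0, -1.5, 70], [0, 0, 0]],
    [0, [0, -1.5, 72], [0, 0, 0]],
    [0, [0, -1.5, 74], [0, 0, 0]],
    [0, [0, -1.5, 76], [0, 0, 0]],
    [0, [0, -1.5, 77], [0, 0, 0]],
  ],
)

```text
clock: 3.15
tcp_pos: [0.548, -0.0095, 0.0438]
orientation: [-0.038, 3.138, -0.001]
contact_force: [4.3, -0.2, 5.6]
grip_width: 0.0
```

Run:
```python
from h import *
st();o=r.get_obs(); im,d=save('wrist','w2'); st()
```

```text
3.15 [ 0.548  -0.0095  0.0438] [ 4.33 -0.22  5.63] 2.1067510865964064e-05 [-0.28  0.53  0.23  2.02 -0.2   0.61  1.68]
3.2 [ 0.5481 -0.0095  0.0438] [2.57 0.51 5.26] -5.784385520725498e-05 [-0.28  0.53  0.23  2.02 -0.2   0.61  1.68]
```

```bash
cat >> h.py <<'E'
def tilt(im,d,o,box):
    u0,u1,v0,v1=box; vv,uu=np.mgrid[v0:v1:3,u0:u1:3]; uv=np.c_[uu.ravel(),vv.ravel()]
    w=im[uv[:,1],uv[:,0]].min(1)>150; P=world('wrist',d,uv[w],o); P=P[P[:,2]>.025]
    A=np.c_[P[:,:2],np.ones(len(P))]; s=np.linalg.lstsq(A,P[:,2],rcond=None)[0]
    rc=cv2.minAreaRect((P[:,:2]*1000).astype(np.float32))
    print('slope deg along x,y',np.degrees(np.arctan(s[:2])).round(1),'resid',(A@s-P[:,2]).std().round(4),len(P),rc)
E
python3 - <<'E'
from h import *
for f in ('w2',):
    z=np.load(f'pics/{f}.npz'); tilt(z['im'],z['d'],r.get_obs(),(200,440,10,300))
z=np.load('pics/w2.npz'); cv2.imwrite('pics/w2.png',z['im'][:,:,::-1])
E
```

```text
slope deg along x,y [-1.4  0.3] resid 0.0006 2750 ((494.48370361328125, -10.266592025756836), (92.76837921142578, 45.02801513671875), 1.1270297765731812)
```

View pics/w2.png

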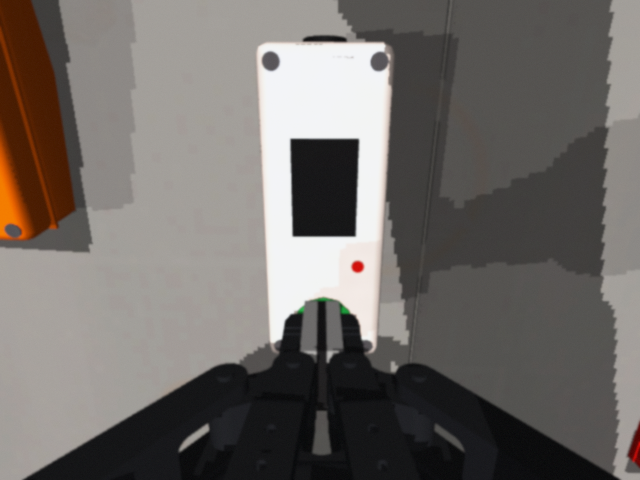

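Request:
play_rows(
  deltas=[
    [0, [0, 0, 1], [0, 0, 0]],
    [0, [0, 0, 2], [0, 0, 0]],
    [0, [0, 0, 3], [0, 0, 0]],
    [0, [0, 0, 3], [0, 0, 0]],
  ],
)

```text
clock: 3.7
tcp_pos: [0.5502, -0.0095, 0.0416]
orientation: [-0.038, 3.134, -0.001]
contact_force: [4.9, -0.0, 6.3]
grip_width: -0.0001
```

Run:
```python
from h import *
z=np.load('pics/w1.npz')
o=r.get_obs(); st(); im,d=save('wrist','w3'); tilt(im,d,o,(200,440,10,300)); st()
o1=dict(tcp_pos=np.array([.5463,-.0077,.1201]),orientation=np.array([-.038,3.141,-.001])); tilt(z['im'],z['d'],o1,(250,390,10,300))
```

```text
3.7 [ 0.5502 -0.0095  0.0416] [ 4.89 -0.02  6.34] -6.862277283028675e-05 [-0.27  0.54  0.23  2.01 -0.2   0.6   1.68]
slope deg along x,y [-4.9  0.3] resid 0.0007 2867 ((496.3538513183594, -10.280223846435547), (92.357177734375, 45.09555435180664), 1.333127498626709)
3.75 [ 0.5502 -0.0095  0.0416] [4.59 0.42 6.61] -1.7474561165252266e-05 [-0.27  0.54  0.23  2.01 -0.2   0.6   1.68]
slope deg along x,y [8.  0.4] resid 0.0008 1506 ((500.47955322265625, -9.501321792602539), (117.86534118652344, 45.20819854736328), 0.5891594886779785)
```

Request:
play_rows(
  deltas=[
    [0, [0, 0, 1], [0, 0, 0]],
    [0, [0, 0, 2], [0, 0, 0]],
    [0, [0, 0, 2], [0, 0, 0]],
  ],
)

```text
clock: 4.12
tcp_pos: [0.5515, -0.0095, 0.0401]
orientation: [-0.037, 3.131, -0.001]
contact_force: [4.5, -0.2, 5.2]
grip_width: 0.0001
```

Run:
```python
from h import *
o=r.get_obs(); st(); im,d=save('wrist','w4'); tilt(im,d,o,(200,440,10,300)); st()
```

```text
4.125 [ 0.5515 -0.0095  0.0401] [ 4.5  -0.21  5.19] 7.913514659982675e-05 [-0.27  0.54  0.22  2.01 -0.2   0.6   1.68]
slope deg along x,y [-7.3  0.2] resid 0.0006 2917 ((497.9444580078125, -10.16818618774414), (92.11566925048828, 45.09674835205078), 1.3362393379211426)
4.175 [ 0.5515 -0.0095  0.0401] [4.58 0.56 5.34] 0.0002235067629268241 [-0.27  0.54  0.22  2.01 -0.2   0.6   1.68]
```

Request:
play_rows(
  deltas=[
    [0, [0, 0, 0.5], [0, 0, 0]],
    [0, [0, 0, 0.5], [0, 0, 0]],
    [0, [0, 0, -10], [0, 0, 0]],
    [0, [0, 0, -30], [0, 0, 0]],
    [0, [0, 0, -60], [0, 0, 0]],
    [0, [0, 0, -80], [0, 0, 0]],
    [0, [0, 0, -80], [0, 0, 0]],
    [0, [0, 0, -80], [0, 0, 0]],
  ],
)

```text
clock: 5.18
tcp_pos: [0.5493, -0.0094, 0.1191]
orientation: [-0.038, 3.134, -0.001]
contact_force: [0.3, -0.7, -0.5]
grip_width: 0.0002
```

Request:
play_rows(
  deltas=[
    [0, [0, 0, 0], [0, 0, 0]],
    [0, [0, 0, 0], [0, 0, 0]],
    [0, [0, 0, 0], [0, 0, 0]],
    [0, [0, 0, 0], [0, 0, 0]],
    [0, [0, 0, 0], [0, 0, 0]],
  ],
)

```text
clock: 5.8
tcp_pos: [0.5494, -0.0094, 0.1191]
orientation: [-0.038, 3.134, -0.001]
contact_force: [-0.0, 0.3, -0.2]
grip_width: 0.0002
```

Run:
```python
from h import *
o=r.get_obs(); st(); im,d=save('wrist','w5'); tilt(im,d,o,(250,390,10,300)); st(); pads()
go([.581,-.272,.12])
```

```text
5.8 [ 0.5494 -0.0094  0.1191] [-0.    0.34 -0.19] 0.00020219146211103146 [-0.31  0.42  0.27  1.98 -0.16  0.76  1.64]
slope deg along x,y [8.  0.3] resid 0.0007 1543 ((499.0909423828125, -9.674747467041016), (115.15728759765625, 45.62112808227539), 1.223075032234192)
5.85 [ 0.5494 -0.0094  0.1191] [-0.14 -0.41 -1.12] 0.0004253487699685647 [-0.31  0.42  0.27  1.98 -0.16  0.76  1.64]
75 [452.3 170.5] [[ 0.7345 -0.3492  0.0503]]
71 [420.6 239.4] [[ 0.5784 -0.2722  0.0518]]
79 [478.2 292.6] [[ 0.4589 -0.3964  0.0483]]
77 [365.1 311.6] [[ 0.4203 -0.1452  0.0507]]
shift [-25.3, -263.3, -0.5] turn [-0.001, 0.008, 0.003]
```

Request:
play_rows(
  deltas=[
    [0, [-25, -263, 0], [0, 0.007, 0]],
    [0, [-25, -263, 0], [0, 0.007, 0]],
    [0, [-25, -263, 0], [0, 0.007, 0]],
    [0, [-25, -263, 0], [0, 0.007, 0]],
    [0, [-25, -263, 0], [0, 0.007, 0]],
    [0, [-25, -263, 0], [0, 0.007, 0]],
    [0, [-25, -263, 0], [0, 0.007, 0]],
    [0, [-25, -263, 0], [0, 0.007, 0]],
  ],
)

```text
clock: 6.9
tcp_pos: [0.5812, -0.2693, 0.1194]
orientation: [-0.043, 3.141, 0.001]
contact_force: [-0.6, 0.8, 0.7]
grip_width: 0.0001
```

Run:
```python
from h import *
o=r.get_obs(); im,d=save('wrist','w6'); tilt(im,d,o,(250,390,10,300)); st()
g=cv2.inRange(cv2.cvtColor(im,cv2.COLOR_RGB2HSV),(50,100,60),(80,255,255))
n,_,s,ce=cv2.connectedComponentsWithStats(g)
for a,q in zip(s[1:],ce[1:]):
    if a[4]>100: print(a,q.round(1),world('wrist',d,[q],o).round(4))
go([.581,-.272,.055])
```

```text
slope deg along x,y [7.9 0.5] resid 0.0006 1462 ((536.2227172851562, -273.1955871582031), (116.01485443115234, 44.71197509765625), 0.974294900894165)
6.95 [ 0.5811 -0.2696  0.1195] [ 0.26  0.76 -0.27] 5.2253384107106665e-05 [ 0.12  0.55  0.3   1.75 -0.2   0.86  2.11]
[  26    0   54   29 1194] [54.7 11.5] [[ 0.4637 -0.3946  0.0513]]
[ 296  233   41   40 1250] [316.1 252.5] [[ 0.5784 -0.2722  0.0501]]
shift [0.2, -2.4, 64.5] turn [0.0, 0.001, 0.006]
```

Request:
play_rows(
  deltas=[
    [0, [0, -2.5, 50], [0, 0, 0]],
    [0, [0, -2.5, 64], [0, 0, 0]],
    [0, [0, -2.5, 67], [0, 0, 0]],
    [0, [0, -2.5, 70], [0, 0, 0]],
    [0, [0, -2.5, 73], [0, 0, 0]],
    [0, [0, -2.5, 76], [0, 0, 0]],
    [0, [0, -2.5, 78], [0, 0, 0]],
    [0, [0, -2.5, 79], [0, 0, 0]],
  ],
)

```text
clock: 7.95
tcp_pos: [0.5848, -0.2727, 0.0425]
orientation: [-0.043, 3.134, -0.002]
contact_force: [4.1, 0.1, 6.9]
grip_width: 0.0
```

Run:
```python
from h import *
o=r.get_obs(); st(); im,d=save('wrist','w7'); tilt(im,d,o,(200,440,10,300)); st()
```

```text
7.95 [ 0.5848 -0.2727  0.0425] [4.07 0.13 6.86] 2.599906447702985e-05 [ 0.15  0.66  0.26  1.78 -0.24  0.73  2.14]
slope deg along x,y [-3.5  0.3] resid 0.0006 2788 ((531.5702514648438, -273.48297119140625), (94.17024230957031, 44.46354675292969), 0.21455851197242737)
8.0 [ 0.5845 -0.2726  0.0423] [ 4.3  -0.15  5.79] -0.0002946519654673792 [ 0.15  0.66  0.26  1.78 -0.24  0.73  2.14]
```

Request:
play_rows(
  deltas=[
    [0, [0, 0, 1], [0, 0, 0]],
    [0, [0, 0, 2], [0, 0, 0]],
    [0, [0, 0, 3], [0, 0, 0]],
    [0, [0, 0, 3.5], [0, 0, 0]],
    [0, [0, 0, 3.5], [0, 0, 0]],
  ],
)

```text
clock: 8.62
tcp_pos: [0.5843, -0.2727, 0.0397]
orientation: [-0.042, 3.135, -0.002]
contact_force: [-2.6, 1.4, 12.2]
grip_width: -0.0004
```

Run:
```python
from h import *
o=r.get_obs(); st(); im,d=save('wrist','w8'); tilt(im,d,o,(200,440,10,300)); st()
```

```text
8.625 [ 0.5843 -0.2727  0.0397] [-2.58  1.44 12.15] -0.00042114011378964564 [ 0.15  0.66  0.26  1.78 -0.24  0.72  2.14]
slope deg along x,y [-7.8  0.2] resid 0.0006 2726 ((532.7842407226562, -273.53265380859375), (90.21818542480469, 44.4848518371582), 0.17972242832183838)
8.675 [ 0.5843 -0.2727  0.0397] [-2.12  1.54 12.48] -0.00029691339567953975 [ 0.15  0.66  0.26  1.78 -0.24  0.72  2.14]
```

Request:
play_rows(
  deltas=[
    [0, [0, 0, -3], [0, 0, 0]],
    [0, [0, 0, -15], [0, 0, 0]],
    [0, [0, 0, -40], [0, 0, 0]],
    [0, [0, 0, -80], [0, 0, 0]],
    [0, [0, 0, -80], [0, 0, 0]],
    [0, [0, 0, -80], [0, 0, 0]],
    [0, [0, 0, -80], [0, 0, 0]],
    [0, [0, 0, -80], [0, 0, 0]],
  ],
)

```text
clock: 9.68
tcp_pos: [0.5831, -0.2724, 0.1187]
orientation: [-0.042, 3.136, -0.001]
contact_force: [0.0, 0.6, 0.5]
grip_width: -0.0
```

Request:
play_rows(
  deltas=[
    [0, [40, 0, 0], [0, 0, 0]],
    [30, [40, 0, 0], [0, 0, 0]],
    [85, [40, 0, 0], [0, 0, 0]],
    [85, [40, 0, 0], [0, 0, 0]],
    [85, [40, 0, 0], [0, 0, 0]],
  ],
)

```text
clock: 10.3
tcp_pos: [0.5439, -0.2732, 0.1185]
orientation: [-0.044, 3.136, -0.001]
contact_force: [0.1, -0.3, 0.6]
grip_width: 0.0724
```

Run:
```python
from h import *
o=r.get_obs(); st(); im,d=save('wrist','w9'); st(); im2,d2=save('top','t9')
vv,uu=np.mgrid[205:325,285:440]; P=world('top',d2,np.c_[uu.ravel(),vv.ravel()]);U=uu.ravel()
white=im2[vv.ravel(),U].min(1)>140
cv2.imwrite('pics/w9.png',im[:,:,::-1])
g=cv2.inRange(cv2.cvtColor(im,cv2.COLOR_RGB2HSV),(50,100,60),(80,255,255))
n,_,s,ce=cv2.connectedComponentsWithStats(g)
for a,q in zip(s[1:],ce[1:]):
    if a[4]>100: print(a,q.round(1),world('wrist',d,[q],o).round(4))
tilt(im,d,o,(220,420,10,470))
```

```text
10.3 [ 0.5439 -0.2732  0.1185] [ 0.09 -0.31  0.59] 0.07244863640676112 [ 0.14  0.51  0.3   1.84 -0.2   0.82  2.14]
10.35 [ 0.5437 -0.2733  0.1185] [-0.78 -0.5   0.5 ] 0.07899468866546233 [ 0.14  0.51  0.3   1.84 -0.2   0.82  2.14]
[ 583    0   54   42 1759] [607.3  17.7] [[ 0.4225 -0.1457  0.0506]]
[  50   62   51   51 2010] [74.9 86.8] [[ 0.4586 -0.395   0.0506]]
[303 304  36  30 828] [320.3 318.9] [[ 0.5894 -0.2726  0.0387]]
slope deg along x,y [-7.6  0.3] resid 0.001 1183 ((545.1679077148438, -273.34344482421875), (116.02835083007812, 44.7853889465332), 0.5869786739349365)
```

View pics/w9.png

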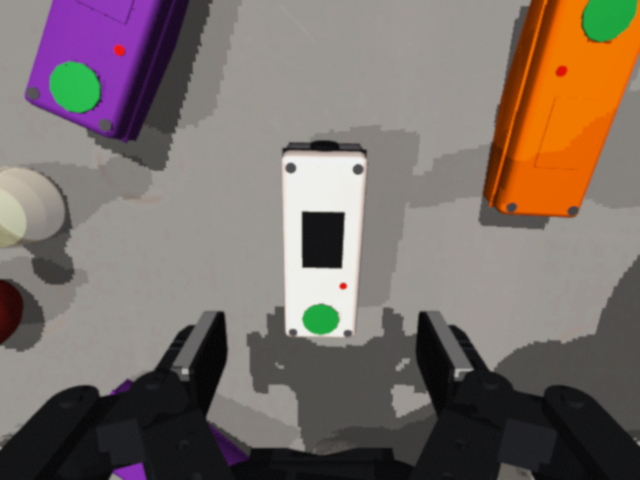

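Run:
```python
from h import *
go([.541,-.2733,.0085],yaw=0.018); st()
```

```text
shift [3.1, 0.1, 109.9] turn [-0.001, 0.005, 0.009]
10.4 [ 0.5435 -0.2733  0.1184] [-0.38 -0.12  0.55] 0.08439881017300349 [ 0.14  0.51  0.3   1.84 -0.2   0.82  2.14]
```

Request:
play_rows(
  deltas=[
    [85, [3, 0, 40], [0, 0.005, 0.01]],
    [85, [3, 0, 80], [0, 0.005, 0.01]],
    [85, [3, 0, 100], [0, 0.005, 0.01]],
    [85, [3, 0, 108], [0, 0.005, 0.01]],
    [85, [3, 0, 110], [0, 0.005, 0.01]],
    [85, [3, 0, 110], [0, 0.005, 0.01]],
  ],
)

```text
clock: 11.15
tcp_pos: [0.5419, -0.2739, 0.0095]
orientation: [-0.027, 3.14, -0.002]
contact_force: [0.4, -0.5, 0.3]
grip_width: 0.0851
```

Run:
```python
from h import *
go([.541,-.2733,.0085],yaw=0.018); st()
```

```text
shift [0.8, 0.6, 1.0] turn [-0.001, 0.002, -0.001]
11.15 [ 0.5419 -0.2739  0.0095] [ 0.4  -0.45  0.27] 0.08510087913392937 [ 0.18  0.66  0.25  1.88 -0.26  0.63  2.18]
```

Request:
play_rows(
  deltas=[
    [70, [1, 0.5, 1], [0, 0, 0]],
    [56, [1, 0.5, 1], [0, 0, 0]],
    [50, [1, 0.5, 1], [0, 0, 0]],
    [47, [1, 0.5, 1], [0, 0, 0]],
    [45, [1, 0.5, 1], [0, 0, 0]],
    [40, [1, 0.5, 1], [0, 0, 0]],
    [30, [1, 0.5, 1], [0, 0, 0]],
    [30, [1, 0.5, 1], [0, 0, 0]],
  ],
  squeeze=50,
)

```text
clock: 12.15
tcp_pos: [0.5409, -0.2734, 0.0087]
orientation: [-0.027, 3.14, -0.002]
contact_force: [-1.4, -0.2, 6.0]
grip_width: 0.0452
```

Run:
```python
from h import *
st(); o=r.get_obs(); im,d=save('wrist','w10'); tilt(im,d,o,(220,420,10,470))
g=cv2.inRange(cv2.cvtColor(im,cv2.COLOR_RGB2HSV),(50,100,60),(80,255,255))
n,_,s,ce=cv2.connectedComponentsWithStats(g)
for a,q in zip(s[1:],ce[1:]):
    if a[4]>100: print(a,q.round(1),world('wrist',d,[q],o).round(4))
```

```text
12.15 [ 0.5409 -0.2734  0.0087] [-1.39 -0.24  5.96] 0.04523722036683287 [ 0.18  0.66  0.25  1.89 -0.26  0.62  2.18]
slope deg along x,y [-5.3 -0.2] resid 0.0015 2281 ((517.278564453125, -272.1702575683594), (51.57792663574219, 64.23033142089844), 85.45457458496094)
```

Request:
play_rows(
  deltas=[
    [30, [0, 0, -3], [0, 0, 0]],
    [30, [0, 0, -10], [0, 0, 0]],
    [30, [0, 0, -25], [0, 0, 0]],
    [30, [0, 0, -45], [0, 0, 0]],
    [30, [0, 0, -68], [0, 0, 0]],
    [30, [0, 0, -88], [0, 0, 0]],
    [30, [0, 0, -100], [0, 0, 0]],
    [30, [0, 0, -100], [0, 0, 0]],
  ],
)

```text
clock: 13.2
tcp_pos: [0.5414, -0.2735, 0.1099]
orientation: [-0.027, 3.138, -0.003]
contact_force: [0.8, 0.4, -2.8]
grip_width: 0.0452
```

Run:
```python
from h import *
st(); o=r.get_obs(); im,d=save('wrist','w11'); im2,d2=save('scene','s11'); tilt(im,d,o,(220,420,10,250))
c=cv2.resize(im2[150:450,150:550],None,fx=1.8,fy=1.8); w=cv2.resize(im,(0,0),fx=.0+1,fy=1)
cv2.imwrite('pics/s11.png',c[:,:,::-1])
```

```text
13.2 [ 0.5414 -0.2735  0.1099] [ 0.75  0.4  -2.81] 0.04523170840722106 [ 0.14  0.52  0.3   1.85 -0.21  0.8   2.13]
slope deg along x,y [32.9  0.4] resid 0.0019 711 ((491.8134460449219, -274.5881042480469), (9.900815963745117, 44.67229080200195), 1.4124057292938232)
```

View pics/s11.png

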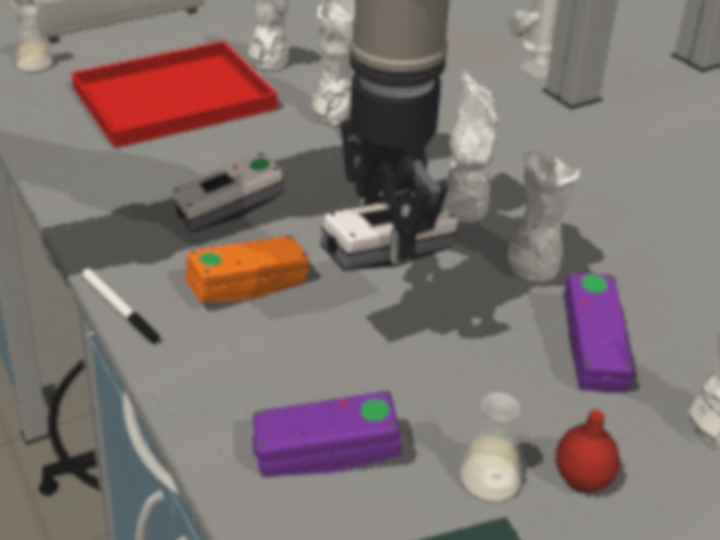

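Run:
```python
from h import *
o=r.get_obs()
for f in('w10','w11'):
    z=np.load(f'pics/{f}.npz'); im,d=z['im'],z['d']
    if f=='w10': o=dict(tcp_pos=np.array([.5409,-.2734,.0087]),orientation=np.array([-.027,3.14,-.002]))
    else: o=r.get_obs()
    for v in range(20,330,25): print(f,v,im[v,290],world('wrist',d,[(290,v)],o).round(4)[0])
```

```text
w10 20 [145 143 137] [ 4.334e-01 -2.858e-01 -2.000e-04]
w10 45 [145 144 138] [ 4.409e-01 -2.858e-01  1.000e-04]
w10 70 [146 143 137] [ 4.487e-01 -2.859e-01 -2.000e-04]
w10 95 [146 144 138] [ 4.568e-01 -2.860e-01 -1.000e-04]
w10 120 [148 144 141] [ 4.652e-01 -2.860e-01  1.000e-04]
w10 145 [145 143 136] [ 4.740e-01 -2.861e-01 -4.000e-04]
w10 170 [146 144 139] [ 4.832e-01 -2.862e-01 -4.000e-04]
w10 195 [68 66 68] [ 0.4859 -0.2838  0.0318]
w10 220 [233 230 226] [ 0.4888 -0.2825  0.0493]
w10 245 [233 235 231] [ 0.4956 -0.2826  0.0497]
w10 270 [234 234 230] [ 0.5033 -0.2827  0.0487]
w10 295 [234 235 231] [ 0.5114 -0.2828  0.0478]
w10 320 [15 16 16] [ 0.5196 -0.2829  0.0473]
w11 20 [157 154 148] [ 0.415  -0.2927 -0.0011]
w11 45 [157 152 149] [ 0.4274 -0.2928 -0.0013]
w11 70 [157 153 146] [ 0.4404 -0.2929 -0.0013]
w11 95 [158 153 150] [ 0.4539 -0.293  -0.0014]
w11 120 [157 153 149] [ 0.4679 -0.2932 -0.0016]
w11 145 [155 153 146] [ 0.4826 -0.2933 -0.0017]
w11 170 [156 152 148] [ 0.4979 -0.2934 -0.0017]
w11 195 [76 73 76] [ 0.4853 -0.2834  0.1317]
w11 220 [240 237 233] [ 0.4884 -0.2822  0.1486]
w11 245 [240 241 237] [ 0.495  -0.2821  0.1497]
w11 270 [240 241 237] [ 0.5028 -0.2823  0.1483]
w11 295 [240 241 237] [ 0.5108 -0.2824  0.1475]
w11 320 [15 17 18] [ 0.5193 -0.2825  0.1467]
```

```bash
python3 -c "
from h import *
go([.5435,.2605,.12],yaw=.0)"
```

```text
shift [-12.5, 533.3, -12.1] turn [-0.001, 0.001, 0.018]
```

Request:
play_rows(
  deltas=[
    [30, [0, 10, -8], [0, 0, 0]],
    [30, [-1, 30, -12], [0, 0, 0]],
    [30, [-2, 60, -12], [0, 0, 0]],
    [30, [-3, 100, -12], [0, 0, 0]],
    [30, [-4, 145, -12], [0, 0, 0]],
    [30, [-5, 190, -12], [0, 0, 0.005]],
    [30, [-6, 235, -12], [0, 0, 0.009]],
    [30, [-7, 275, -12], [0, 0, 0.009]],
  ],
)

```text
clock: 14.3
tcp_pos: [0.5419, 0.0058, 0.1202]
orientation: [-0.017, 3.141, 0.0]
contact_force: [0.5, -0.6, -2.8]
grip_width: 0.0453
```

```bash
python3 -c "
from h import *
st();go([.5435,.2605,.12],yaw=.0)"
```

```text
14.3 [0.5419 0.0058 0.1202] [ 0.48 -0.56 -2.84] 0.045288995843051516 [-0.35  0.41  0.28  1.99 -0.16  0.76  1.6 ]
shift [-4.4, 254.7, 0.3] turn [0.0, 0.001, 0.011]
```

Request:
play_rows(
  deltas=[
    [30, [-1, 40, 0], [0, 0, 0.003]],
    [30, [-2, 85, 0], [0, 0, 0.006]],
    [30, [-3, 130, 0], [0, 0, 0.01]],
    [30, [-4, 175, 0], [0, 0, 0.01]],
    [30, [-4.5, 212, 0], [0, 0, 0.01]],
    [30, [-4.5, 238, 0], [0, 0, 0.01]],
    [30, [-4.5, 250, 0], [0, 0, 0.01]],
    [30, [-4.5, 255, 0], [0, 0, 0.01]],
  ],
)

```text
clock: 15.3
tcp_pos: [0.5429, 0.2615, 0.1201]
orientation: [-0.003, 3.141, -0.0]
contact_force: [-0.5, -1.1, -3.0]
grip_width: 0.0452
```

Run:
```python
from h import *
o=r.get_obs(); im,d=save('wrist','w12')
for v in range(195,315,25): print(v,im[v,290],world('wrist',d,[(290,v)],o).round(4)[0])
rm=cv2.inRange(cv2.cvtColor(im,cv2.COLOR_RGB2HSV),(0,180,60),(6,255,255)); v,u=np.nonzero(rm); Q=world('wrist',d,np.c_[u,v][::7],o)
W=Q[(Q[:,2]>.022)&(Q[:,2]<.03)]; print('rim',W.min(0),W.max(0)); F=Q[(Q[:,2]<.012)]; print('floor',np.median(F[:,2]),F.min(0),F.max(0))
st();go([.5435,.2605,.0125],yaw=.0)
cv2.imwrite('pics/w12.png',im[:,:,::-1])
```

```text
195 [94 90 94] [0.4876 0.2519 0.1441]
220 [252 251 249] [0.4908 0.2531 0.1604]
245 [252 253 251] [0.4974 0.253  0.1617]
270 [252 253 251] [0.505  0.2528 0.1607]
295 [199 185 178] [0.5132 0.2525 0.1593]
rim [0.43001374 0.17289982 0.02200278] [0.62794827 0.3521763  0.02692793]
floor 0.004120009557782536 [0.43334915 0.17499521 0.00306638] [0.63724894 0.34913163 0.01196067]
15.35 [0.5431 0.2614 0.1202] [-0.03  0.5  -3.05] 0.04526685323369438 [-0.73  0.49  0.23  1.84 -0.15  0.82  1.15]
shift [-0.3, -0.9, 107.7] turn [0.0, 0.0, 0.002]
```

View pics/w12.png

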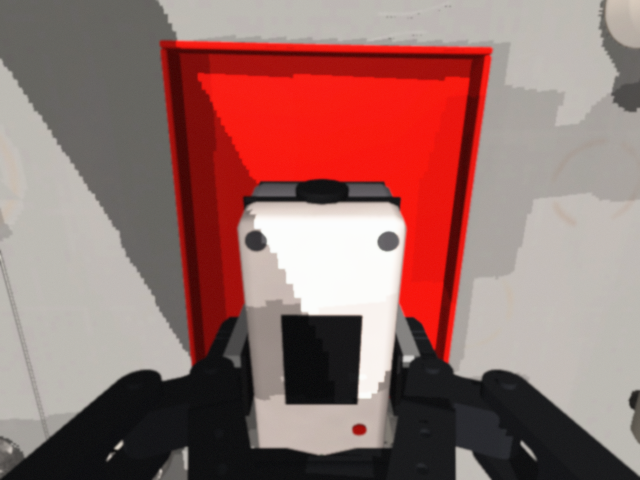

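Request:
play_rows(
  deltas=[
    [30, [0, 0, 15], [0, 0, 0]],
    [30, [0, 0, 40], [0, 0, 0]],
    [30, [0, 0, 68], [0, 0, 0]],
    [30, [0, 0, 88], [0, 0, 0]],
    [30, [0, 0, 98], [0, 0, 0]],
    [30, [0, 0, 102], [0, 0, 0]],
    [30, [0, 0, 103.5], [0, 0, 0]],
    [30, [0, 0, 104], [0, 0, 0]],
  ],
)

```text
clock: 16.35
tcp_pos: [0.5437, 0.2617, 0.0168]
orientation: [-0.002, 3.14, 0.001]
contact_force: [0.0, 0.2, -2.7]
grip_width: 0.0457
```

Run:
```python
from h import *
o=r.get_obs(); im,d=save('wrist','w13')
for v in range(220,315,25): print(v,im[v,290],world('wrist',d,[(290,v)],o).round(4)[0])
st()
```

```text
220 [252 251 249] [0.4916 0.2533 0.057 ]
245 [252 252 251] [0.4983 0.2532 0.0577]
270 [252 252 250] [0.5058 0.253  0.0571]
295 [252 252 251] [0.514  0.2527 0.0559]
16.4 [0.5436 0.2616 0.0168] [ 0.3   0.48 -3.06] 0.04552722741565772 [-0.69  0.64  0.19  1.89 -0.19  0.63  1.19]
```

Request:
play_rows(
  deltas=[
    [30, [0, 0, 1], [0, 0, 0]],
    [30, [0, 0, 2], [0, 0, 0]],
    [30, [0, 0, 2.5], [0, 0, 0]],
    [30, [0, 0, 3], [0, 0, 0]],
    [30, [0, 0, 3], [0, 0, 0]],
  ],
)

```text
clock: 17.02
tcp_pos: [0.5436, 0.2617, 0.0137]
orientation: [-0.002, 3.14, 0.001]
contact_force: [0.6, -0.0, -4.0]
grip_width: 0.0457
```

Request:
play_rows(
  deltas=[
    [30, [0, 0, 0.5], [0, 0, 0]],
    [30, [0, 0, 1], [0, 0, 0]],
    [30, [0, 0, 1], [0, 0, 0]],
  ],
)

```text
clock: 17.4
tcp_pos: [0.5436, 0.2616, 0.0128]
orientation: [-0.002, 3.14, 0.001]
contact_force: [-0.6, -0.3, -2.1]
grip_width: 0.0455
```

Request:
play_rows(
  deltas=[
    [30, [0, 0, 0.4], [0, 0, 0]],
    [30, [0, 0, 0.8], [0, 0, 0]],
    [30, [0, 0, 0.8], [0, 0, 0]],
  ],
)

```text
clock: 17.77
tcp_pos: [0.5436, 0.2617, 0.0128]
orientation: [-0.002, 3.14, 0.002]
contact_force: [-3.6, -0.6, 6.6]
grip_width: 0.0453
```

Run:
```python
from h import *
o=r.get_obs(); im,d=save('wrist','w14')
for v in range(220,315,25): print(v,im[v,290],world('wrist',d,[(290,v)],o).round(4)[0])
st()
```

```text
220 [252 250 249] [0.4914 0.2533 0.0533]
245 [252 252 251] [0.498  0.2532 0.0542]
270 [252 252 250] [0.5056 0.253  0.0534]
295 [252 252 251] [0.5139 0.2527 0.0518]
17.825 [0.5436 0.2617 0.0127] [-3.98 -0.04  6.6 ] 0.0454944398320158 [-0.69  0.65  0.19  1.89 -0.2   0.62  1.19]
```

Request:
play_rows(
  deltas=[
    [46, [0, 0, -0.3], [0, 0, 0]],
    [48, [0, 0, -0.3], [0, 0, 0]],
    [52, [0, 0, -0.3], [0, 0, 0]],
    [60, [0, 0, -0.3], [0, 0, 0]],
    [75, [0, 0, -0.3], [0, 0, 0]],
    [85, [0, 0, -0.3], [0, 0, 0]],
    [85, [0, 0, -0.3], [0, 0, 0]],
  ],
  squeeze=20,
)

```text
clock: 18.7
tcp_pos: [0.5436, 0.2617, 0.013]
orientation: [-0.002, 3.14, 0.002]
contact_force: [-0.1, 0.6, -0.4]
grip_width: 0.0851
```

Run:
```python
from h import *
o=r.get_obs(); im,d=save('wrist','w15')
for v in range(220,315,25): print(v,im[v,290],world('wrist',d,[(290,v)],o).round(4)[0])
st()
```

```text
220 [252 251 249] [0.4915 0.2533 0.0533]
245 [252 252 251] [0.4982 0.2532 0.0539]
270 [252 252 251] [0.5058 0.253  0.0532]
295 [252 252 251] [0.5143 0.2526 0.0514]
18.75 [0.5436 0.2617 0.013 ] [ 0.27 -0.37  0.3 ] 0.0850093597979274 [-0.69  0.65  0.19  1.89 -0.2   0.62  1.19]
```

Still rocked over and free. Retreat straight up, then aside.

Request:
play_rows(
  deltas=[
    [85, [0, 0, -20], [0, 0, 0]],
    [85, [0, 0, -60], [0, 0, 0]],
    [85, [0, 0, -110], [0, 0, 0]],
    [85, [0, 0, -160], [0, 0, 0]],
    [85, [0, 0, -200], [0, 0, 0]],
    [85, [0, 0, -200], [0, 0, 0]],
    [85, [0, 0, -200], [0, 0, 0]],
    [85, [0, 0, -200], [0, 0, 0]],
  ],
)

```text
clock: 19.75
tcp_pos: [0.5425, 0.2611, 0.212]
orientation: [0.002, -3.141, 0.0]
contact_force: [-0.1, 0.2, -0.2]
grip_width: 0.0849
```

Run:
```python
from h import *
st(); o=r.get_obs(); im,d=save('wrist','w16'); tilt(im,d,o,(250,400,100,470))
hs=cv2.cvtColor(im,cv2.COLOR_RGB2HSV)
n,_,s,ce=cv2.connectedComponentsWithStats(cv2.inRange(hs,(50,100,60),(80,255,255)))
for a,q in zip(s[1:],ce[1:]):
    if a[4]>60: print(a,q.round(1),world('wrist',d,[q],o).round(4))
v,u=np.nonzero(cv2.inRange(hs,(0,180,60),(6,255,255))); Q=world('wrist',d,np.c_[u,v][::5],o); W=Q[(Q[:,2]>.021)&(Q[:,2]<.03)]; print('rim',np.percentile(W,0.5,axis=0),np.percentile(W,99.5,axis=0))
cv2.imwrite('pics/w16.png',im[:,:,::-1]); save('scene','s16')
```

```text
19.75 [0.5425 0.2611 0.212 ] [-0.08  0.17 -0.16] 0.08490562372938215 [-0.76  0.38  0.27  1.77 -0.12  1.    1.13]
slope deg along x,y [ 4.5 13. ] resid 0.0124 704 ((600.23681640625, 270.2199401855469), (227.60008239746094, 59.14837646484375), 8.722698211669922)
[309 260  26  23 463] [321.8 270.8] [[0.5923 0.2616 0.0429]]
rim [0.4306314  0.17290539 0.02117559] [0.65854834 0.35123261 0.02674307]
```

View pics/w16.png

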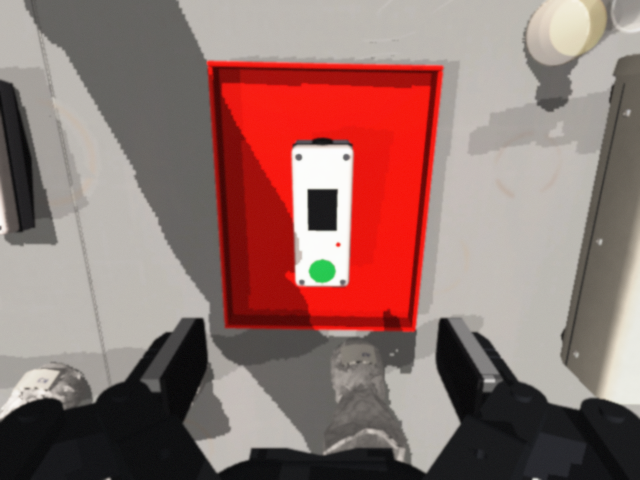

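View pics/s16.png

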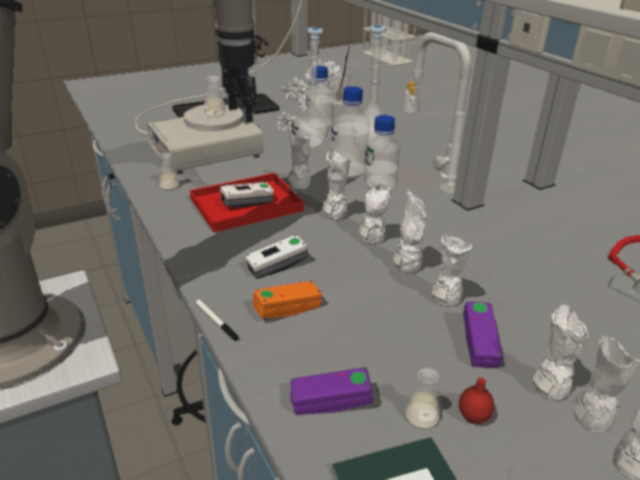

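```bash
python3 -c "
from h import *
print(r.hand_in())"
```

```text
the job is handed in; nothing more can be done
None
```

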